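Press down a plate seal with the hanging sealing wand

ROBOT

A 6-joint arm with a two-finger parallel gripper is mounted at the origin on the work surface. World frame = base frame: x ahead of the robot, y to its left, z up, the work surface at z = 0. Lengths are in mm, angles in degrees, forces in N, time in s.
With the tool pointing down it reaches from about 275 to 850 mm from the base axis. Payload 19 kg.
Tool frame: the origin (TCP) lies midway between the tips of the shut fingers; the grasp point (between the pads) lies 19 mm behind it; z points along the fingers, y is the line along which they close (so a half turn about z gives the same grasp; the last joint's range is limited). The gripper opens to 85 mm and grips with 20 to 120 N. Pads are 22 mm wide; open, the fingers measure 114 mm over their backs; the gripper's body (76 mm by 85 mm) begins 54 mm behind the grasp point. The pads swing forward as they close: fully open they stand 13 mm farther back than shut.
Start: joints at [-75.229, 8.623, 82.357, -0, 89.026, -7.678], TCP at [219.537, -531.407, 231.267] pointing down, gripper open.
Joint ranges: [-160.23, 160.23], [-39.13, 120.54], [6.94, 153.29], [-79.49, 259.48], [9.18, 160.14], [-161.06, 161.06]. Speed limits (degrees/s): [108.29, 108.29, 127.2, 172.46, 172.46, 172.46].

INTERFACE

Orientations are given as a 3x3 rotation matrix whose columns are the frame's x, y, z axes.
In Python, from cell import robot, get_image, get_calibration gives the robot as it stands. The module is installed in compiled form; this text tells all that it offers.
- The arm moves only by the tool jog_arm, never from a script. Its argument "series" is a list of rows, each a list of 3 entries, a list of its own where there are three numbers: the shift along the tool's x, y, z as a fraction of full scale, then the turn about the tool's z as a fraction of full scale, then the opening, from 0 (shut) to 1 (fully open). In form: [[[x, y, z], spin, jaw], ...]. A call has 1 to 20 rows; each row is the pose to reach, as a shift and turn from the pose commanded when the call began, along the tool's axes at that moment; what a row does not reach only later rows make up. Full scale, the value 1, is 0.25 m for a shift and 45 degrees for a turn. A row lasts 1/12 s, in which the tool goes at most 41.7 mm and 7.16 degrees, less where a joint would pass 70% of its speed; a pose out of reach is approached as far as the arm can. A call with a number of a shift or a turn outside -1 to 1 is refused whole. A call with a gripper value outside its range is refused whole. The fingers move at their own pace and stop on an object; the grip force is fixed at half the most. Time passes only in rows, so rows that repeat a pose let the fingers close. It gives the time, the measured TCP pose, the force, the opening and the grip force at its end, in the units of the state.
- robot.get_obs(): the state, without advancing time (a new reading comes with each control period).
- get_image(name): name is "scene" or "top" or "wrist"; returns the picture (420x560x3 uint8, red, green, blue); there is no depth.
- get_calibration(name): a dict with "fx", "fy", "cx", "cy" (pixels), "T" (4x4, takes a point from camera to world coordinates). Camera axes: x right, y down, z forward; pixel columns grow to the right and rows downward; lengths in mm; the calibration is good to about 2 mm. A picture is of the moment at which its call begins: read the wrist's pose just before it. get_calibration takes no time and is no camera call; for the wrist camera it gives the pose at the moment of the call.
- robot.job_done(): hands the job in; it is judged then, once.
The state is a dict: "time_s": time; "joint_positions": joint angles; "qd": joint speeds; "joint_efforts": joint torques, N m; "tcp_pos": TCP position; "ee_rot": TCP orientation; "wrist_force": force on the tool from outside, world axes, zero at the start; "wrist_torque": the same for the moment, N m; "opening": finger opening in mm; "grasp_force": force on a finger pad.
Only numpy, scipy, OpenCV 4.12 (cv2) and the standard library are available. Lean on these libraries where they do the work, as an engineer would, in place of code of your own. Each camera call takes 0.05 s, during which the arm holds its last target. There are 200 camera calls.

TASK

Lift the blue-handled sealing wand up and off its peg, and with its tip press lightly (3 to 10 newtons, never hard) and slowly along the blue strip on the white plate, all the way from its red-dot end to its green-square end, without lifting off or straying from the strip. Then stand the used wand gently, tip down, in the clear jar and let go of it. Do not drop it, and leave the orange scraper hanging and the tube rack, the bottle and the jar where they are.

Things in the scene. Friction and masses are not known exactly. Their poses are not given: they have to be found in the camera images.
- wand: Sealing wand, 171 mm long, about 0.12 kg, hanging upright on a peg. Origin at its lowest point (tip), z up along it. Blue 22 x 22 mm handle, faces to x and y, z = 78 to 140 mm; 14 mm shaft below. Steel loop above, z = 140 to 171 mm, 21 mm wide in y, 5 mm thick, opening 11 mm wide, 24 mm high, peg passing through it along x, peg axis at z = 160 mm when hanging.
- wand_tip: The wand's spring-loaded tip, a white ball 10 mm across at the wand's lower end; origin at the ball's lowest point, z up along the wand. It starts to yield at 2 N and sinks 1 mm for each further 1.5 N; after 4 mm (8 N) it is against its stop and the wand is rigid.
- rack: Fixed rack, two 6 mm steel pegs pointing to its -x at y = -60 and +60 mm, axis 235 mm above the table. Origin on the table under the hanging line: tools hang at x = 0. Pegs run from a cross bar at x = 65 mm to x = -45 mm, where the end turns up (top at 247 mm, outermost x = -52 mm): raise a tool 10 to 16 mm, then draw it off along -x. Base x = -15 to 115 mm, 270 mm wide, 14 mm high.
- station: Fixed blue base 170 x 120 x 24 mm, origin under its centre, z up. On it a white plate 128 x 86 mm with a blue strip 14 mm wide along x at y = 0, from x = -50 mm (red dot: start) to +50 mm (green square: finish). The plate's top lies 45 to 61 mm above the table at its centre and slopes up to 2.6 degrees either way along the strip; both fixed but not reported: find by touch.
- jar: Clear round used-tools jar with a red foot, open at the top, 76 mm across, 85 mm high, walls 4 mm, floor 6 mm thick. Loose, 0.6 kg. Origin at the centre of its underside.
- scraper: Orange-handled scraper hanging on the other peg; same handle, loop and length as the wand. Leave it hanging. Origin at its lowest point.
- tube_rack: Loose black rack with ten capped tubes, 70 x 160 x 74 mm, origin at the centre of its underside. Leave alone.
- bottle: Loose white bottle, 60 mm across, 140 mm high, origin at the centre of its underside. Leave alone.
Mind the look-alikes: they are no part of the job. There is more than one size of the wand; the one meant has the size given above.

How it is judged:
By the outcome, as a careful person would: the job done as asked, in the order asked, and still so for the second after the job is handed in, with the robot touching nothing.
It also fails if it takes over 72 s, if anything falls off the work surface, if the arm or the gripper's body presses on something with over 40 N, if the wrist force passes 120 N, or if a joint passes its speed limit or range.

## Working session

There is one attempt and no reset: what is moved stays moved. The work goes in short steps, Python scripts to look and compute and a tool call to move; the robot and the scene stay as the last step left them, time stands still between calls to the robot, and variables do not carry over. Pictures are saved under pics/ and viewed, at most 10 in all, crops included, and the job is handed in when it is done.

Besides the shell and the picture viewer there is one more tool, called after "Call:" as name(argument=value, ...), one argument or row to a line, values as JSON. jog_arm: Moves the arm, as the interface text tells. Its arguments: {"type":"object","properties":{"series":{"type":"array","items":{"type":"array"}}},"required":["series"]}

```bash
mkdir -p pics; python3 - <<'E'
from cell import robot,get_image,get_calibration
import cv2,numpy as np
np.set_printoptions(precision=4,suppress=True)
o=robot.get_obs();print(o)
for n in("scene","top","wrist"):
    c=get_calibration(n);print(n,c)
    im=get_image(n);cv2.imwrite(f"pics/{n}0.png",im[:,:,::-1])
E
```

```text
{'time_s': 0.0, 'joint_positions': array([-75.2286,   8.6491,  82.3903,   0.0006,  89.0283,  -7.6763]), 'qd': array([-0.0825, -0.0205, -0.0009, -0.0346,  0.0225, -0.0665]), 'joint_efforts': array([ -0.0014, -71.3061, -57.0872,  -0.0003,   0.009 ,   0.    ]), 'tcp_pos': array([ 219.4935, -531.1961,  230.7168]), 'ee_rot': array([[ 0.9242,  0.3818, -0.0003],
       [ 0.3818, -0.9242,  0.0011],
       [ 0.0002, -0.0012, -1.    ]]), 'wrist_force': array([-0.1929,  0.1168,  0.851 ]), 'wrist_torque': array([ 0.0046, -0.0119,  0.0123]), 'grasp_force': 0.0, 'opening': 85.62744506031555}
scene {'fx': 474.0193137442489, 'fy': 474.0193137442489, 'cx': 282.7149885119446, 'cy': 214.62364157618637, 'T': array([[  -0.5822,    0.5445,   -0.6039, 1311.0763],
       [   0.8131,    0.3868,   -0.4351,  454.4213],
       [  -0.0033,   -0.7443,   -0.6679,  847.9035],
       [   0.    ,    0.    ,    0.    ,    1.    ]])}
top {'fx': 398.0169140148635, 'fy': 398.0169140148635, 'cx': 282.29896173480205, 'cy': 210.65017898115124, 'T': array([[   0.0101,   -0.9943,    0.1064,  510.3216],
       [  -0.9999,   -0.0108,   -0.0062,  -39.938 ],
       [   0.0073,   -0.1064,   -0.9943, 1042.0426],
       [   0.    ,    0.    ,    0.    ,    1.    ]])}
wrist {'fx': 315.38983078040934, 'fy': 315.38983078040934, 'cx': 288.46441827738016, 'cy': 216.99954670011633, 'T': array([[   0.3821,   -0.8818,   -0.2764,  290.9939],
       [  -0.9241,   -0.3652,   -0.1126, -501.093 ],
       [  -0.0016,    0.2985,   -0.9544,  372.9345],
       [   0.    ,    0.    ,    0.    ,    1.    ]])}
```

View pics/scene0.png

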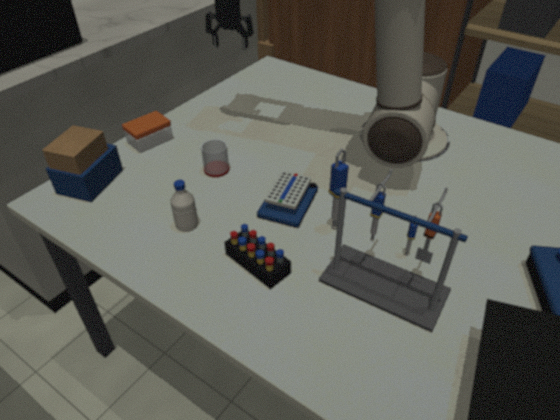

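View pics/top0.png

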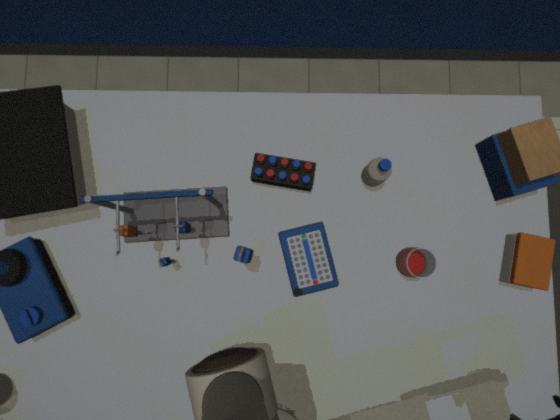

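```bash
python3 - <<'E'
import cv2,numpy as np
a=cv2.imread("pics/scene0.png")[140:325,315:475];b=cv2.imread("pics/top0.png")[180:300,70:350]
a=cv2.resize(a,None,fx=3.2,fy=3.2,interpolation=2)
cv2.imwrite("pics/c1.png",a)
b=cv2.resize(b,None,fx=2.85,fy=2.85,interpolation=2);cv2.imwrite("pics/c2.png",b)
E
```

```text
(no output)
```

View pics/c1.png

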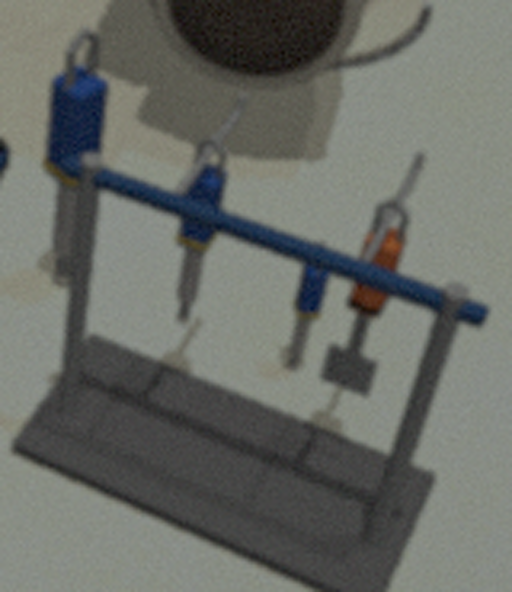

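View pics/c2.png

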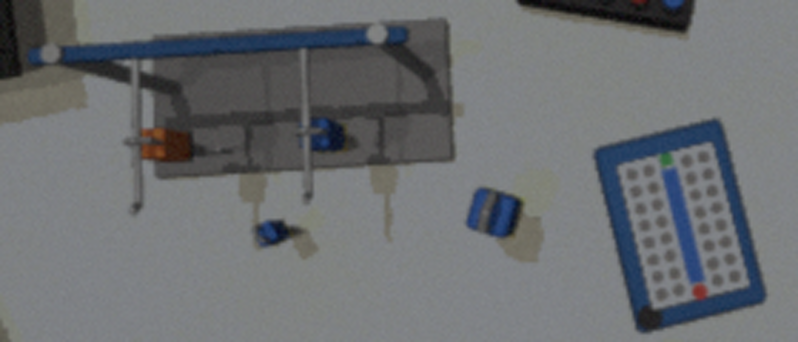

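The hanging wand in the top view, at about (179,226) at the loop, is one of three blue look-alikes. The others are a large one standing free at (243,255) and a small one standing free at (166,262). Only the first hangs on a peg and is handle-matched to the orange scraper (116,230), so it is the one meant. The crop confirms it. The station's red dot is at (316,282) and its green square at (304,236). The jar is near (412,262).

```bash
cat > h.py <<'E'
import numpy as np,cv2
from scipy.optimize import least_squares
from cell import robot,get_image,get_calibration
np.set_printoptions(precision=2,suppress=True)
def proj(c,P):
    q=(np.asarray(P,float)-c["T"][:3,3])@c["T"][:3,:3]
    return np.c_[c["fx"]*q[:,0]/q[:,2]+c["cx"],c["fy"]*q[:,1]/q[:,2]+c["cy"]]
def ray(c,uv,z):
    d=c["T"][:3,:3]@[(uv[0]-c["cx"])/c["fx"],(uv[1]-c["cy"])/c["fy"],1];o=c["T"][:3,3]
    return o+d*(z-o[2])/d[2]
def place(p,L):
    c,s=np.cos(p[2]),np.sin(p[2]);L=np.asarray(L,float)
    return np.c_[p[0]+c*L[:,0]-s*L[:,1],p[1]+s*L[:,0]+c*L[:,1],L[:,2]]
def fit(views,p0):
    f=lambda p:np.concatenate([(proj(c,place(p,L))-uv).ravel() for c,L,uv in views])
    r=least_squares(f,p0,loss="soft_l1");return r.x,[(proj(c,place(r.x,L))-uv) for c,L,uv in views]
E
cat > fit.py <<'E'
from h import *
T=get_calibration("top");S=get_calibration("scene")
ct=lambda a:np.array(a)/2.85+[70,180]
cs=lambda a:np.array(a)/3.2+[315,140]
Lt=[(-49,-60,247),(-49,60,247),(0,-60,246),(0,60,246),(115,-135,14),(-15,-135,14),(-15,135,14)]
ut=ct([(308,198),(136,209),(311,131),(132,142),(446,18),(454,160),(157,178)])
Ls=[(-15,-135,14),(-15,135,14),(115,-135,14),(115,135,14),(-49,-60,247),(-49,60,247)]
us=cs([(88,335),(435,475),(15,445),(375,595),(240,100),(420,155)])
p,r=fit([(T,Lt,ut),(S,Ls,us)],[550,200,0]);print("rack",p[:2],np.degrees(p[2]));print(r)
print("wand",place(p,[(0,-60,75)]),"scraper",place(p,[(0,60,75)]))
L=[(85,60,24),(85,-60,24),(-85,-60,24),(-85,60,24),(-50,0,53),(50,0,53)]
q,r=fit([(T,L,ct([(597,150),(718,121),(764,297),(641,330),(700,292),(666,159)]))],[480,-100,0]);print("station",q[:2],np.degrees(q[2]),place(q,L[-2:]));print(r)
for uv,z in[((415.5,263.5),6),((412,262),40)]: print("jar?",ray(T,uv,z))
print("small",ray(T,(165,262),110),"big",ray(T,(243,254),200))
a=cv2.imread("pics/top0.png")[235:290,385:445];b=cv2.imread("pics/scene0.png")[130:185,190:245]
cv2.imwrite("pics/c3.png",np.hstack([cv2.resize(a,(440,400),interpolation=2)[:400,:400],cv2.resize(b,(400,400),interpolation=2)]))
E
python3 fit.py
```

```text
rack [559.17 226.01] 4.461444316283288
[array([[-0.64,  0.35],
       [-0.99,  0.61],
       [-2.54, -0.7 ],
       [ 0.03, -0.52],
       [-0.1 , -0.61],
       [-0.25, -0.74],
       [-1.13,  0.03]]), array([[-0.33, -2.57],
       [-0.36, -2.48],
       [-2.26, -2.45],
       [ 0.13,  1.85],
       [-0.18, -3.2 ],
       [-0.7 , -2.35]])]
wand [[563.84 166.19  75.  ]] scraper [[554.5  285.83  75.  ]]
station [ 498.28 -114.5 ] 15.506393379767893 [[ 450.1  -127.87   53.  ]
 [ 546.46 -101.14   53.  ]]
[array([[-2.22, -0.59],
       [ 0.5 , -2.43],
       [ 2.39,  0.68],
       [-0.33,  1.59],
       [-0.72, -4.2 ],
       [ 0.5 ,  3.05]])]
jar? [ 487.47 -392.46    6.  ]
jar? [ 491.85 -372.21   40.  ]
small [487.42 224.92 110.  ] big [507.94  36.46 200.  ]
```

View pics/c3.png

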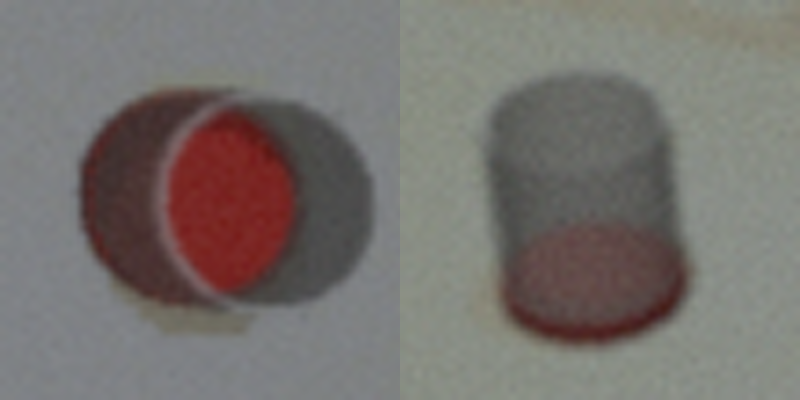

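Call:
jog_arm(
  series=[
    [[0.12,-0.08,-0.16],0,1],
    [[0.28,-0.19,-0.22],0.1,1],
    [[0.42,-0.28,-0.22],0.2,1],
    [[0.56,-0.38,-0.22],0.3,1],
    [[0.7,-0.47,-0.22],0.4,1],
    [[0.83,-0.557,-0.22],0.4,1],
    [[0.83,-0.557,-0.22],0.4,1],
  ],
)

```text
time_s: 0.73
tcp_pos: [359.8, -319.9, 286.6]
ee_rot: [[0.997, 0.079, 0.001], [0.079, -0.997, 0.0], [0.001, -0.0, -1.0]]
wrist_force: [0.4, 0.0, -0.2]
opening: 85.2
grasp_force: 0.0
```

Call:
jog_arm(
  series=[
    [[0.12,-0.15,-0.1],0,1],
    [[0.22,-0.28,-0.21],0,1],
    [[0.33,-0.41,-0.21],0,1],
    [[0.43,-0.53,-0.21],0,1],
    [[0.54,-0.66,-0.21],0,1],
    [[0.62,-0.77,-0.21],0,1],
    [[0.62,-0.77,-0.21],0,1],
    [[0.62,-0.77,-0.21],0,1],
  ],
)

```text
time_s: 1.4
tcp_pos: [498.8, -117.1, 338.4]
ee_rot: [[0.997, 0.081, -0.001], [0.081, -0.997, 0.001], [-0.001, -0.001, -1.0]]
wrist_force: [0.1, 0.6, 0.5]
opening: 85.8
grasp_force: 0.0
```

```bash
python3 - <<'E'
from h import *
import pickle
c=get_calibration("wrist");im=get_image("wrist");print(robot.get_obs()["tcp_pos"],robot.get_obs()["wrist_force"])
pickle.dump(c,open("w1.pkl","wb"));cv2.imwrite("pics/w1.png",im[:,:,::-1])
E
```

```text
[ 498.09 -118.55  338.4 ] [-0.35 -1.55  0.14]
```

View pics/w1.png

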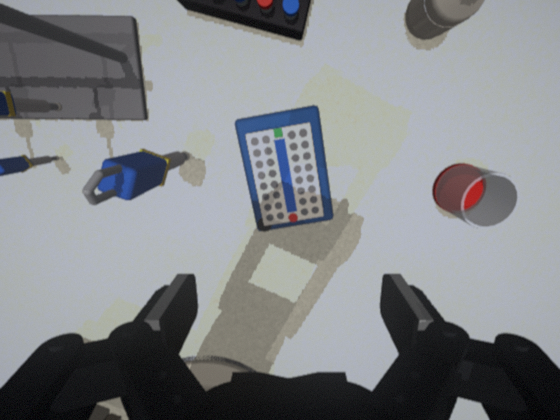

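The wrist view shows the station with its red dot at (292,217) and green square at (278,132). The jar rim is near (488,197) and its foot near (461,190).

```bash
cat > st.py <<'E'
from h import *
import pickle
def blobs(im,x0,x1,y0,y1,cond):
    b,g,r=[im[:,:,i].astype(int) for i in range(3)];m=cond(r,g,b);k=np.zeros_like(m);k[y0:y1,x0:x1]=1;m&=k
    return np.argwhere(m)[:,::-1]
def strip(im,c,box,z=53):
    R=blobs(im,*box,lambda r,g,b:(r>g+60)&(r>b+50));G=blobs(im,*box,lambda r,g,b:(g>r+40)&(g>b+20))
    P=[ray(c,a.mean(0),z) for a in(R,G)];d=P[1]-P[0]
    print("red",R.mean(0),len(R),P[0],"green",G.mean(0),len(G),P[1],"mid",(P[0]+P[1])/2,"len",np.hypot(*d[:2]),"yaw",np.degrees(np.arctan2(d[1],d[0])))
    B=blobs(im,*box,lambda r,g,b:(b>r+30)).astype(np.float32)
    print("base rect centre",ray(c,cv2.minAreaRect(B)[0],24),cv2.minAreaRect(B))
c=pickle.load(open("w1.pkl","rb"));w=cv2.imread("pics/w1.png")
strip(w,c,(230,336,100,234))
T=get_calibration("top");S=get_calibration("scene");t=cv2.imread("pics/top0.png");s=cv2.imread("pics/scene0.png")
strip(t,T,(277,342,218,300))
# jar: foot = red pixels, refine by circle fit in world at z=0..6 ; report hull circle
for n,cc,im,bx in(("w",c,w,(425,520,155,232)),("top",T,t,(390,445,235,290)),("scene",S,s,(190,245,130,185))):
    p=blobs(im,*bx,lambda r,g,b:(r>g+15)&(r>b+12))
    h=cv2.convexHull(p.astype(np.float32)).reshape(-1,2);W=np.array([ray(cc,u,4)[:2] for u in h]).astype(np.float32)
    print("jar foot",n,len(p),cv2.minEnclosingCircle(W))
E
python3 st.py; python3 - <<'E'
import sys;sys.path.insert(0,'.')
from h import *;import pickle
c=pickle.load(open("w1.pkl","rb"))
print("rim",ray(c,(488,197),85),ray(c,(461,190),3), "rim top", ray(get_calibration("top"),(385+265/7.33,235+201/7.27),85))
E
```

```text
red [292.61 217.33] 49 [ 442.2  -126.12   53.  ] green [277.67 132.14] 66 [557.17 -96.59  53.  ] mid [ 499.69 -111.35   53.  ] len 118.69971628173919 yaw 14.407414455832763
base rect centre [ 506.41 -109.44   24.  ] ((284.7027282714844, 168.21621704101562), (114.0928955078125, 84.17227935791016), 80.53767395019531)
red [315.08 282.17] 12 [ 440.62 -128.34   53.  ] green [303.25 235.42] 12 [554.91 -98.78  53.  ] mid [ 497.76 -113.56   53.  ] len 118.05143687045461 yaw 14.502051215795184
base rect centre [ 497.07 -112.7    24.  ] ((307.9411926269531, 258.7647399902344), (65.484619140625, 45.59669876098633), 75.96376037597656)
jar foot w 2027 ((494.13409423828125, -378.60174560546875), 40.6052360534668)
jar foot top 683 ((491.28289794921875, -380.1321716308594), 38.94356918334961)
jar foot scene 307 ((494.4241027832031, -377.9439697265625), 40.425052642822266)
rim [ 500.22 -373.24   85.  ] [ 492.   -383.33    3.  ] rim top [ 491.36 -379.18   85.  ]
```

Call:
jog_arm(
  series=[
    [[0.06,-0.15,0],0,1],
    [[0.12,-0.3,0],0,1],
    [[0.18,-0.46,0],0,1],
    [[0.24,-0.62,0],0,1],
    [[0.3,-0.78,0],0,1],
    [[0.35,-0.94,0],0,1],
    [[0.35,-1,0],0,1],
    [[0.35,-1,0],0,1],
    [[0.35,-1,0],0,1],
  ],
)

```text
time_s: 2.2
tcp_pos: [565.6, 136.0, 338.6]
ee_rot: [[0.997, 0.078, -0.0], [0.078, -0.997, -0.0], [-0.0, 0.0, -1.0]]
wrist_force: [-0.4, -0.9, -0.2]
opening: 85.4
grasp_force: 0.0
```

```bash
python3 - <<'E'
from h import *
import pickle
c=get_calibration("wrist");im=get_image("wrist")[:,:,::-1].copy();print(robot.get_obs()["tcp_pos"])
pickle.dump(c,open("w2.pkl","wb"));cv2.imwrite("pics/w2.png",im)
for p in((559.17,226),):
    L=[(-49,-60,247),(-49,60,247),(0,-60,246),(0,60,246),(-11,-71,215),(-11,-49,215),(11,-71,215),(11,-49,215),(-15,-135,14)]
    for u in proj(c,place([559.17,226.01,np.radians(4.46)],L)): print(u);cv2.circle(im,tuple(int(v) for v in u),2,(0,255,0),-1)
cv2.imwrite("pics/w2a.png",cv2.resize(im[60:330,60:420],None,fx=2.2,fy=2.2,interpolation=2))
E
```

```text
[565.6  135.27 338.71]
[253.23 277.61]
[108.02 277.5 ]
[251.31 220.87]
[ 98.04 220.76]
[268.08 221.79]
[243.28 221.78]
[267.61 197.68]
[242.21 197.66]
[319.15 182.27]
```

View pics/w2a.png

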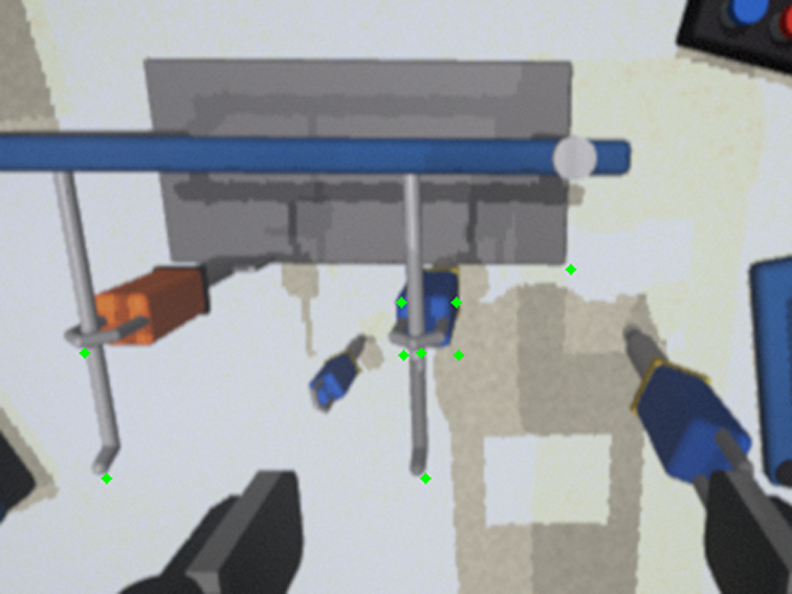

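Call:
jog_arm(
  series=[
    [[0.015,-0.06,0],0,1],
    [[0.015,-0.127,0],0,1],
    [[0.015,-0.127,0.05],0,1],
    [[0.015,-0.127,0.15],0,1],
    [[0.015,-0.127,0.27],0,1],
    [[0.015,-0.127,0.39],0,1],
    [[0.015,-0.127,0.5],0,1],
    [[0.015,-0.127,0.58],0,1],
    [[0.015,-0.127,0.627],0,1],
    [[0.015,-0.127,0.627],0,1],
    [[0.015,-0.127,0.627],0,1],
  ],
)

```text
time_s: 3.17
tcp_pos: [567.2, 167.4, 182.8]
ee_rot: [[0.997, 0.076, 0.0], [0.076, -0.997, 0.0], [0.0, -0.0, -1.0]]
wrist_force: [-0.8, -0.3, 0.5]
opening: 85.5
grasp_force: 0.0
```

```bash
python3 - <<'E'
from h import *
im=get_image("wrist")[:,:,::-1].copy();o=robot.get_obs();print(o["tcp_pos"],o["wrist_force"])
cv2.imwrite("pics/w3.png",im)
s=get_image("scene")[:,:,::-1];cv2.imwrite("pics/w3a.png",np.hstack([im[100:400,130:430],cv2.resize(s[130:280,300:450],(300,300),interpolation=2)]))
E
```

```text
[567.5  167.76 183.61] [0.83 0.56 0.92]
```

View pics/w3a.png

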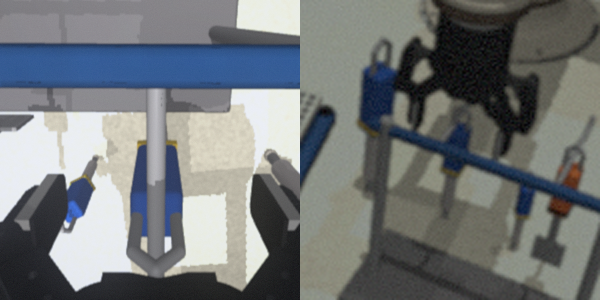

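The handle at about x=157 in the left crop sits midway between the pads, which are at about 60 and 255. The peg passes between the fingers.

Call:
jog_arm(
  series=[
    [[0,0,0],0,0.5],
    [[0,0,0],0,0.4],
    [[0,0,0],0,0.32],
    [[0,0,0],0,0.27],
    [[0,0,0],0,0.2],
    [[0,0,0],0,0.1],
    [[0,0,0],0,0.1],
    [[0,0,0],0,0.1],
    [[0,0,0],0,0.1],
    [[0,0,0],0,0.1],
  ],
)

```text
time_s: 4.1
tcp_pos: [566.9, 168.5, 182.2]
ee_rot: [[0.997, 0.078, 0.0], [0.078, -0.997, 0.0], [0.0, -0.0, -1.0]]
wrist_force: [1.3, -0.1, 2.5]
opening: 21.2
grasp_force: 61.6
```

Call:
jog_arm(
  series=[
    [[0,0,-0.016],0,0.1],
    [[0,0,-0.032],0,0.1],
    [[0,0,-0.048],0,0.1],
    [[0,0,-0.052],0,0.1],
    [[0,0,-0.052],0,0.1],
    [[-0.02,0,-0.052],0,0.1],
  ],
)

```text
time_s: 4.6
tcp_pos: [562.2, 168.0, 194.9]
ee_rot: [[0.997, 0.077, 0.0], [0.077, -0.997, 0.0], [0.0, -0.0, -1.0]]
wrist_force: [0.3, 0.0, -2.0]
opening: 21.3
grasp_force: 61.3
```

Call:
jog_arm(
  series=[
    [[-0.03,0,0],0,0.1],
    [[-0.07,0,0],0,0.1],
    [[-0.11,0,0],0,0.1],
    [[-0.15,0,0],0,0.1],
    [[-0.19,0,0],0,0.1],
    [[-0.23,0,0],0,0.1],
    [[-0.26,0,0],0,0.1],
    [[-0.28,0,0],0,0.1],
    [[-0.28,0,0],0,0.1],
    [[-0.28,0,-0.05],0,0.1],
    [[-0.28,0,-0.15],0,0.1],
    [[-0.28,0,-0.3],0,0.1],
    [[-0.28,0,-0.45],0,0.1],
    [[-0.28,0,-0.6],0,0.1],
    [[-0.28,0,-0.6],0,0.1],
  ],
)

```text
time_s: 5.85
tcp_pos: [493.4, 162.8, 352.4]
ee_rot: [[0.997, 0.077, 0.009], [0.077, -0.997, 0.002], [0.009, -0.001, -1.0]]
wrist_force: [0.3, -0.4, -1.3]
opening: 21.1
grasp_force: 61.3
```

```bash
python3 - <<'E'
from h import *
o=robot.get_obs();print(o["tcp_pos"],o["wrist_force"])
im=get_image("wrist")[:,:,::-1];s=get_image("scene")[:,:,::-1];cv2.imwrite("pics/w4a.png",np.hstack([im,cv2.resize(s[60:270,300:440],(280,420),interpolation=2)])[:,60:])
print(robot.get_obs()["wrist_force"])
E
```

```text
[493.39 162.8  352.36] [ 0.34 -0.41 -1.26]
[ 0.28  0.03 -1.93]
```

View pics/w4a.png

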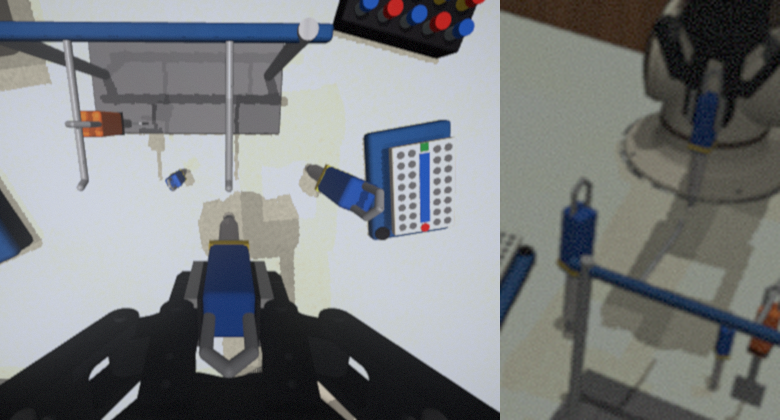

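The wand hangs vertically in the grip, with its tip at about (289,215) in the wrist picture. The scraper still hangs, and the decoys are undisturbed.

```bash
python3 - <<'E'
from h import *
c=get_calibration("wrist");o=robot.get_obs();R=o["ee_rot"];t=o["tcp_pos"]
P=lambda x,y,z:proj(c,[t+R@[x,y,z]])[0]
for x in(-4,0,4):print(x,"tip",P(x,0,107),"ball bottom front",P(x,0,102),"band",P(x+11,0,107-78),"handle top",P(x+11,0,107-140),"loop top",P(x,0,107-171))
im=get_image("wrist");print([c for c in ()])
for v in range(196,262,3):print(v,im[v,289],im[v,275],im[v,303])
E
```

```text
-4 tip [289.9  220.81] ball bottom front [289.92 222.71] band [290.42 244.34] handle top [291.24 303.95] loop top [291.9  390.12]
0 tip [289.91 216.21] ball bottom front [289.93 218.03] band [290.44 237.94] handle top [291.27 295.08] loop top [291.95 379.91]
4 tip [289.92 211.57] ball bottom front [289.94 213.32] band [290.45 231.46] handle top [291.3  286.03] loop top [292.   369.45]
[]
196 [175 172 159] [205 211 214] [153 150 139]
199 [172 169 153] [172 170 159] [157 154 141]
202 [176 171 158] [172 168 154] [156 154 141]
205 [173 168 154] [173 170 156] [157 152 141]
208 [176 173 159] [179 175 161] [155 151 139]
211 [164 161 149] [177 173 159] [157 153 141]
214 [118 115 109] [179 175 161] [154 152 139]
217 [84 82 84] [175 171 157] [151 149 136]
220 [94 92 92] [178 174 160] [153 149 137]
223 [93 92 93] [178 174 159] [156 151 137]
226 [94 91 92] [176 172 157] [154 151 138]
229 [94 92 92] [178 174 159] [152 149 137]
232 [93 89 89] [182 177 163] [157 151 139]
235 [94 90 92] [178 174 160] [161 157 144]
238 [91 90 90] [171 168 155] [164 160 146]
241 [102  89  47] [106  94  57] [107  94  52]
244 [88 80 68] [86 78 67] [95 87 60]
247 [39 51 82] [42 52 82] [40 51 83]
250 [37 49 79] [38 49 83] [40 51 81]
253 [35 47 79] [42 53 84] [38 48 81]
256 [38 49 82] [36 49 81] [39 50 83]
259 [37 51 83] [37 50 84] [33 47 79]
```

Call:
jog_arm(
  series=[
    [[-0.1,0,0],0,0.1],
    [[-0.2,0.06,0],0,0.1],
    [[-0.27,0.18,0],0,0.1],
    [[-0.27,0.33,0],0,0.1],
    [[-0.27,0.48,0],0,0.1],
    [[-0.27,0.63,0],0,0.1],
    [[-0.27,0.78,0],0,0.1],
    [[-0.27,0.9,0],0,0.1],
    [[-0.27,1,0],0,0.1],
    [[-0.27,1,0],0,0.1],
    [[-0.27,1,0],0,0.1],
    [[-0.27,1,0],0,0.1],
  ],
)

```text
time_s: 7.0
tcp_pos: [444.1, -91.6, 344.1]
ee_rot: [[0.997, 0.077, -0.002], [0.077, -0.997, 0.001], [-0.001, -0.001, -1.0]]
wrist_force: [0.4, -0.0, -1.6]
opening: 20.7
grasp_force: 61.2
```

Call:
jog_arm(
  series=[
    [[0.01,0.07,0],0,0.1],
    [[0.01,0.135,0.05],0,0.1],
    [[0.01,0.135,0.15],0,0.1],
    [[0.01,0.135,0.27],0,0.1],
    [[0.01,0.135,0.39],0,0.1],
    [[0.01,0.135,0.5],0,0.1],
    [[0.01,0.135,0.58],0,0.1],
    [[0.01,0.135,0.63],0,0.1],
    [[0.01,0.135,0.648],0,0.1],
    [[0.01,0.135,0.648],0,0.1],
    [[0.01,0.135,0.648],0,0.1],
    [[0.01,0.135,0.648],0,0.1],
  ],
)

```text
time_s: 8.0
tcp_pos: [449.8, -125.1, 184.1]
ee_rot: [[0.997, 0.078, 0.001], [0.078, -0.997, -0.0], [0.001, 0.001, -1.0]]
wrist_force: [0.0, 1.3, -0.2]
opening: 20.9
grasp_force: 61.2
```

```bash
python3 - <<'E'
from h import *
c=get_calibration("wrist");o=robot.get_obs();print(o["tcp_pos"],o["wrist_force"]);R=o["ee_rot"];t=o["tcp_pos"]
im=get_image("wrist")[:,:,::-1].copy()
a=im[90:300,190:430];cv2.imwrite("pics/w5.png",cv2.resize(a,None,fx=2.8,fy=2.8,interpolation=2))
print(get_image("scene").shape, robot.get_obs()["wrist_force"])
import pickle;pickle.dump(c,open("w5.pkl","wb"));print(proj(c,[t+R@[-1,0,107]]))
E
```

```text
[ 449.76 -125.12  184.14] [ 0.04  1.29 -0.18]
(420, 560, 3) [ 0.66 -1.51 -1.24]
[[289.87 217.36]]
```

View pics/w5.png

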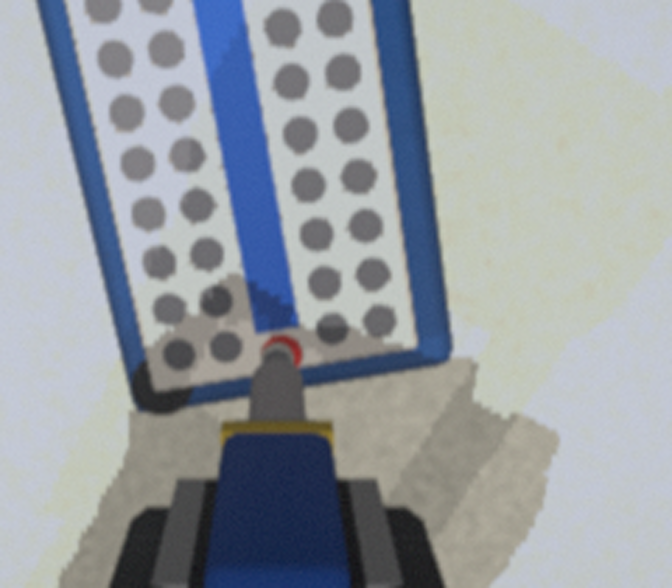

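The last picture shows the tip at crop (279,352), the strip's start edge centred at (276,330), and the red dot at (282,352).

```bash
python3 - <<'E'
from h import *;import pickle
c=pickle.load(open("w5.pkl","rb"));px=lambda a,b:(190+a/2.8,90+b/2.8)
# strip edges left/right at rows, from crop
for z in(43,50,57,63):
    tip=ray(c,px(279,352),184.1-107+3)
    e=ray(c,px(276,330),z);f=ray(c,px(217,0),z);r=ray(c,px(282,352),z)
    d=(f-e)[:2];L=np.hypot(*d);d/=L;v=(tip-e)[:2]
    print(z,"tip",tip,"end",e,"dot",r,"yaw",np.degrees(np.arctan2(d[1],d[0])),"along",v@d,"left",d[0]*v[1]-d[1]*v[0])
E
```

```text
43 tip [ 451.22 -124.87   80.1 ] end [ 447.44 -124.3    43.  ] dot [ 439.95 -126.91   43.  ] yaw 14.275919257632525 along 3.530280842876185 left -1.4859670540243037
50 tip [ 451.22 -124.87   80.1 ] end [ 449.39 -124.14   50.  ] dot [ 442.09 -126.69   50.  ] yaw 14.275919257632538 along 1.5972852824423593 left -1.154966260684288
57 tip [ 451.22 -124.87   80.1 ] end [ 451.35 -123.99   57.  ] dot [ 444.23 -126.47   57.  ] yaw 14.275919257632541 along -0.3357102779914071 left -0.8239654673442721
63 tip [ 451.22 -124.87   80.1 ] end [ 453.02 -123.85   63.  ] dot [ 446.07 -126.28   63.  ] yaw 14.275919257632527 along -1.9925636155060726 left -0.5402505016242607
```

Call:
jog_arm(
  series=[
    [[-0.008,-0.004,0.008],0,0.1],
    [[-0.008,-0.004,0.02],0,0.1],
    [[-0.008,-0.004,0.032],0,0.1],
    [[-0.008,-0.004,0.044],0,0.1],
    [[-0.008,-0.004,0.048],0,0.1],
    [[-0.008,-0.004,0.048],0,0.1],
    [[-0.008,-0.004,0.048],0,0.1],
  ],
)

```text
time_s: 8.68
tcp_pos: [447.2, -124.5, 171.0]
ee_rot: [[0.997, 0.078, -0.0], [0.078, -0.997, 0.0], [-0.0, -0.0, -1.0]]
wrist_force: [0.4, 1.2, -1.3]
opening: 21.0
grasp_force: 61.2
```

Call:
jog_arm(
  series=[
    [[0,0,0.004],0,0.1],
    [[0,0,0.008],0,0.1],
    [[0,0,0.012],0,0.1],
    [[0,0,0.012],0,0.1],
    [[0,0,0.012],0,0.1],
  ],
)

```text
time_s: 9.1
tcp_pos: [447.2, -124.5, 168.0]
ee_rot: [[0.997, 0.078, -0.0], [0.078, -0.997, 0.0], [-0.0, -0.0, -1.0]]
wrist_force: [0.9, -0.2, -0.0]
opening: 21.1
grasp_force: 61.2
```

Call:
jog_arm(
  series=[
    [[0,0,0.003],0,0.1],
    [[0,0,0.006],0,0.1],
    [[0,0,0.01],0,0.1],
    [[0,0,0.01],0,0.1],
    [[0,0,0.01],0,0.1],
  ],
)

```text
time_s: 9.52
tcp_pos: [447.3, -124.5, 165.7]
ee_rot: [[0.997, 0.078, 0.0], [0.078, -0.997, 0.0], [0.0, 0.0, -1.0]]
wrist_force: [-0.5, -0.1, 3.2]
opening: 20.9
grasp_force: 61.8
```

```bash
cat > f.py <<'E'
from h import *
a=[];
for i in range(8):
    get_image("top");o=robot.get_obs();a.append(np.r_[o["wrist_force"],o["tcp_pos"]])
a=np.array(a);print(o["time_s"],a.mean(0),"sd",a[:,2].std(),a[:,2])
E
python3 f.py
```

```text
9.9167 [  -0.38   -0.07    3.51  447.27 -124.49  165.64] sd 0.3577827635982471 [3.26 3.41 4.02 3.16 3.28 3.95 3.09 3.89]
```

Call:
jog_arm(
  series=[
    [[0.004,-0.0007,0],0,0.1],
    [[0.008,-0.0014,0],0,0.1],
    [[0.012,-0.0021,0],0,0.1],
    [[0.016,-0.0028,0],0,0.1],
    [[0.02,-0.0035,0],0,0.1],
    [[0.024,-0.0042,0],0,0.1],
    [[0.028,-0.0049,0],0,0.1],
    [[0.032,-0.0056,0],0,0.1],
    [[0.036,-0.0063,0],0,0.1],
    [[0.04,-0.007,0],0,0.1],
    [[0.044,-0.0077,0],0,0.1],
    [[0.048,-0.0084,0],0,0.1],
    [[0.052,-0.0091,0],0,0.1],
    [[0.056,-0.0098,0],0,0.1],
    [[0.06,-0.0105,0],0,0.1],
    [[0.06,-0.0105,0],0,0.1],
  ],
)

```text
time_s: 11.25
tcp_pos: [462.2, -120.6, 165.5]
ee_rot: [[0.997, 0.078, 0.0], [0.078, -0.997, 0.0], [0.0, -0.0, -1.0]]
wrist_force: [-1.2, 0.4, 4.2]
opening: 20.9
grasp_force: 61.9
```

```bash
python3 f.py
```

```text
11.65 [  -1.01    0.11    3.26  462.1  -120.65  165.61] sd 0.48516591280638155 [2.83 3.55 3.28 4.22 2.61 2.84 3.19 3.56]
```

Call:
jog_arm(
  series=[
    [[0.004,-0.0007,0.0005],0,0.1],
    [[0.008,-0.0014,0.001],0,0.1],
    [[0.012,-0.0021,0.001],0,0.1],
    [[0.016,-0.0028,0.001],0,0.1],
    [[0.02,-0.0035,0.001],0,0.1],
    [[0.024,-0.0042,0.001],0,0.1],
    [[0.028,-0.0049,0.001],0,0.1],
    [[0.032,-0.0056,0.001],0,0.1],
    [[0.036,-0.0063,0.001],0,0.1],
    [[0.04,-0.007,0.001],0,0.1],
    [[0.044,-0.0077,0.001],0,0.1],
    [[0.048,-0.0084,0.001],0,0.1],
    [[0.052,-0.0091,0.001],0,0.1],
    [[0.056,-0.0098,0.001],0,0.1],
    [[0.06,-0.0105,0.001],0,0.1],
    [[0.064,-0.0112,0.001],0,0.1],
    [[0.068,-0.0119,0.001],0,0.1],
    [[0.072,-0.0126,0.001],0,0.1],
    [[0.076,-0.0133,0.001],0,0.1],
    [[0.08,-0.014,0.001],0,0.1],
  ],
)

```text
time_s: 13.32
tcp_pos: [481.7, -115.6, 165.3]
ee_rot: [[0.997, 0.078, -0.0], [0.078, -0.997, 0.0], [-0.0, -0.0, -1.0]]
wrist_force: [-4.0, -1.0, 3.7]
opening: 21.4
grasp_force: 61.9
```

```bash
python3 f.py
```

```text
13.7167 [  -0.82   -0.09    3.54  481.81 -115.59  165.35] sd 0.368104743049274 [3.29 3.82 3.98 4.16 3.48 3.34 3.08 3.21]
```

Call:
jog_arm(
  series=[
    [[0.004,-0.0007,0.0005],0,0.1],
    [[0.008,-0.0014,0.0005],0,0.1],
    [[0.012,-0.0021,0.0005],0,0.1],
    [[0.016,-0.0028,0.0005],0,0.1],
    [[0.02,-0.0035,0.0005],0,0.1],
    [[0.024,-0.0042,0.0005],0,0.1],
    [[0.028,-0.0049,0.0005],0,0.1],
    [[0.032,-0.0056,0.0005],0,0.1],
    [[0.036,-0.0063,0.0005],0,0.1],
    [[0.04,-0.007,0.0005],0,0.1],
    [[0.044,-0.0077,0.0005],0,0.1],
    [[0.048,-0.0084,0.0005],0,0.1],
    [[0.052,-0.0091,0.0005],0,0.1],
    [[0.056,-0.0098,0.0005],0,0.1],
    [[0.06,-0.0105,0.0005],0,0.1],
    [[0.064,-0.0112,0.0005],0,0.1],
    [[0.068,-0.0119,0.0005],0,0.1],
    [[0.072,-0.0126,0.0005],0,0.1],
    [[0.076,-0.0133,0.0005],0,0.1],
    [[0.08,-0.014,0.0005],0,0.1],
  ],
)

```text
time_s: 15.38
tcp_pos: [501.4, -110.6, 165.2]
ee_rot: [[0.997, 0.078, -0.0], [0.078, -0.997, 0.0], [-0.0, -0.0, -1.0]]
wrist_force: [-2.3, -1.4, 3.1]
opening: 21.3
grasp_force: 61.9
```

```bash
python3 f.py; cat > lat.py <<'E'
# lateral check: strip edges ahead of the tip in the wrist image, versus the tip's own line
from h import *
c=get_calibration("wrist");im=get_image("wrist").astype(int);o=robot.get_obs();t=o["tcp_pos"];R=o["ee_rot"];zp=t[2]-105
tip=t+R@[-1,0,105];d=np.array([np.cos(np.radians(14.4)),np.sin(np.radians(14.4)),0])
r,g,b=im[:,:,0],im[:,:,1],im[:,:,2]
for s in(12,20,30,40,50,60,70):
    n=np.array([-d[1],d[0],0]);q=np.arange(-16,16.1,.25)
    P=proj(c,np.array([tip+s*d+k*n for k in q]));v=[ (b-r)[int(round(y)),int(round(x))] if 0<=y<420 else 0 for x,y in P]
    m=q[np.array(v)>40]
    print(s,"blue centre left",m.mean() if len(m) else None,len(m)*.25)
E
python3 lat.py
```

```text
15.7833 [  -0.63    0.43    2.67  501.49 -110.54  165.24] sd 0.5065938537104432 [1.92 2.92 3.19 2.13 3.21 2.52 3.27 2.24]
12 blue centre left -1.375 14.0
20 blue centre left -1.125 14.0
30 blue centre left -0.875 14.5
40 blue centre left -1.0 14.25
50 blue centre left -0.7971698113207547 13.25
60 blue centre left None 0.0
70 blue centre left 0.0 32.25
```

Call:
jog_arm(
  series=[
    [[0.004,-0.0006,0.0008],0,0.1],
    [[0.008,-0.0012,0.0016],0,0.1],
    [[0.012,-0.0018,0.0024],0,0.1],
    [[0.016,-0.0024,0.0028],0,0.1],
    [[0.02,-0.003,0.003],0,0.1],
    [[0.024,-0.0036,0.003],0,0.1],
    [[0.028,-0.0042,0.003],0,0.1],
    [[0.032,-0.0048,0.003],0,0.1],
    [[0.036,-0.0054,0.0032],0,0.1],
    [[0.04,-0.006,0.0032],0,0.1],
    [[0.044,-0.0066,0.0032],0,0.1],
    [[0.048,-0.0072,0.0034],0,0.1],
    [[0.052,-0.0078,0.0034],0,0.1],
    [[0.056,-0.0084,0.0034],0,0.1],
    [[0.06,-0.009,0.0036],0,0.1],
    [[0.064,-0.0096,0.0036],0,0.1],
    [[0.068,-0.0102,0.0036],0,0.1],
    [[0.072,-0.0108,0.0038],0,0.1],
    [[0.076,-0.0114,0.0038],0,0.1],
    [[0.08,-0.012,0.004],0,0.1],
  ],
)

```text
time_s: 17.5
tcp_pos: [521.1, -106.0, 164.2]
ee_rot: [[0.997, 0.078, -0.0], [0.078, -0.997, 0.0], [-0.0, -0.0, -1.0]]
wrist_force: [-2.8, -0.8, 3.8]
opening: 21.3
grasp_force: 62.0
```

```bash
python3 f.py;sed -i 's/for s in.*/for s in(8,12,16,20,24,26,28,30,31,32,33,34,35,36,38,40):/' lat.py; python3 lat.py
```

```text
17.9 [  -1.08    0.12    4.2   521.21 -106.01  164.24] sd 0.620194663532671 [4.13 4.64 4.75 5.02 4.67 3.56 3.37 3.44]
8 blue centre left -0.625 14.0
12 blue centre left -0.625 14.0
16 blue centre left -0.375 14.0
20 blue centre left -0.25 13.75
24 blue centre left -0.25 13.75
26 blue centre left -0.125 14.5
28 blue centre left -0.25 14.25
30 blue centre left 0.4485294117647059 8.5
31 blue centre left None 0.0
32 blue centre left None 0.0
33 blue centre left None 0.0
34 blue centre left None 0.0
35 blue centre left None 0.0
36 blue centre left None 0.0
38 blue centre left None 0.0
40 blue centre left None 0.0
```

Call:
jog_arm(
  series=[
    [[0.004,-0.0007,0],0,0.1],
    [[0.008,-0.0014,0],0,0.1],
    [[0.012,-0.0021,0],0,0.1],
    [[0.016,-0.0028,0],0,0.1],
    [[0.02,-0.0035,0.0005],0,0.1],
    [[0.024,-0.0042,0.0005],0,0.1],
    [[0.028,-0.0049,0.0005],0,0.1],
    [[0.032,-0.0056,0.0005],0,0.1],
    [[0.036,-0.0063,0.0005],0,0.1],
    [[0.04,-0.007,0.001],0,0.1],
    [[0.044,-0.0077,0.001],0,0.1],
    [[0.048,-0.0084,0.001],0,0.1],
    [[0.052,-0.0091,0.001],0,0.1],
    [[0.056,-0.0098,0.001],0,0.1],
    [[0.06,-0.0105,0.001],0,0.1],
    [[0.064,-0.0112,0.001],0,0.1],
    [[0.068,-0.0119,0.001],0,0.1],
    [[0.072,-0.0126,0.001],0,0.1],
    [[0.076,-0.0133,0.001],0,0.1],
    [[0.08,-0.014,0.001],0,0.1],
  ],
)

```text
time_s: 19.62
tcp_pos: [540.8, -101.0, 163.9]
ee_rot: [[0.997, 0.078, -0.0], [0.078, -0.997, 0.0], [-0.0, -0.0, -1.0]]
wrist_force: [-2.9, -0.8, 3.2]
opening: 21.1
grasp_force: 62.0
```

```bash
python3 f.py; python3 lat.py|head -4
```

```text
20.0167 [  -1.47   -0.12    3.6   540.85 -100.96  163.98] sd 0.6858205940268184 [4.08 4.54 4.39 3.03 3.41 3.09 3.83 2.44]
8 blue centre left -0.625 14.0
12 blue centre left None 0.0
16 blue centre left None 0.0
20 blue centre left None 0.0
```

Call:
jog_arm(
  series=[
    [[0.004,-0.0006,0.0005],0,0.1],
    [[0.008,-0.0012,0.001],0,0.1],
    [[0.012,-0.0018,0.001],0,0.1],
    [[0.016,-0.0024,0.001],0,0.1],
    [[0.02,-0.003,0.001],0,0.1],
    [[0.024,-0.0036,0.001],0,0.1],
    [[0.028,-0.0042,0.001],0,0.1],
    [[0.032,-0.0048,0.001],0,0.1],
    [[0.036,-0.0054,0.001],0,0.1],
    [[0.04,-0.006,0.001],0,0.1],
    [[0.044,-0.0066,0.001],0,0.1],
    [[0.048,-0.0072,0.001],0,0.1],
    [[0.05,-0.0075,0.001],0,0.1],
    [[0.05,-0.0075,0.001],0,0.1],
    [[0.05,-0.0075,0.001],0,0.1],
    [[0.05,-0.0075,0.001],0,0.1],
  ],
)

```text
time_s: 21.4
tcp_pos: [553.1, -98.2, 163.7]
ee_rot: [[0.997, 0.078, 0.0], [0.078, -0.997, 0.0], [0.0, -0.0, -1.0]]
wrist_force: [-1.1, -0.5, 2.9]
opening: 21.0
grasp_force: 61.9
```

```bash
python3 f.py; sed -i 's/for s in.*/for s in range(-8,8,1):/' lat.py;python3 lat.py
```

```text
21.8 [ -1.85  -0.54   3.38 553.03 -98.16 163.72] sd 0.5028988275940333 [2.81 3.9  2.45 3.56 3.99 3.3  3.3  3.76]
-8 blue centre left -5.875 1.5
-7 blue centre left -6.0 1.75
-6 blue centre left -6.25 1.75
-5 blue centre left -5.5 1.75
-4 blue centre left -5.75 1.75
-3 blue centre left None 0.0
-2 blue centre left None 0.0
-1 blue centre left None 0.0
0 blue centre left None 0.0
1 blue centre left None 0.0
2 blue centre left None 0.0
3 blue centre left None 0.0
4 blue centre left None 0.0
5 blue centre left None 0.0
6 blue centre left None 0.0
7 blue centre left None 0.0
```

Call:
jog_arm(
  series=[
    [[0,0,-0.02],0,0.1],
    [[0,0,-0.06],0,0.1],
    [[0,0,-0.15],0,0.1],
    [[0,0,-0.27],0,0.1],
    [[0,0.02,-0.4],0,0.1],
    [[-0.02,0.08,-0.5],0,0.1],
    [[-0.07,0.2,-0.52],0,0.1],
    [[-0.13,0.33,-0.52],0,0.1],
    [[-0.19,0.47,-0.52],0,0.1],
    [[-0.25,0.6,-0.52],0,0.1],
    [[-0.3,0.73,-0.52],0,0.1],
    [[-0.327,0.83,-0.52],0,0.1],
    [[-0.327,0.9,-0.52],0,0.1],
    [[-0.327,0.9,-0.52],0,0.1],
    [[-0.327,0.9,-0.52],0,0.1],
  ],
)

```text
time_s: 23.1
tcp_pos: [488.7, -329.6, 293.9]
ee_rot: [[0.997, 0.076, -0.0], [0.076, -0.997, 0.0], [-0.0, -0.0, -1.0]]
wrist_force: [0.7, 0.1, -0.7]
opening: 20.9
grasp_force: 61.2
```

```bash
python3 - <<'E'
from h import *
from st import blobs
o=robot.get_obs();print(o["tcp_pos"])
c=get_calibration("wrist");w=get_image("wrist")[:,:,::-1].copy();T=get_calibration("top");t=get_image("top")[:,:,::-1].copy()
cv2.imwrite("pics/w6.png",w)
b=proj(c,[[493,-379,3]])[0].astype(int);print(b)
for n,cc,im,bx in(("w",c,w,(b[0]-60,b[0]+60,max(b[1]-60,0),b[1]+60)),("top",T,t,(390,445,235,290))):
    p=blobs(im,*bx,lambda r,g,b:(r>g+15)&(r>b+12))
    h=cv2.convexHull(p.astype(np.float32)).reshape(-1,2);W=np.array([ray(cc,u,4)[:2] for u in h]).astype(np.float32)
    print("jar foot",n,len(p),cv2.minEnclosingCircle(W))
E
```

```text
red [292.61 217.33] 49 [ 442.2  -126.12   53.  ] green [277.67 132.14] 66 [557.17 -96.59  53.  ] mid [ 499.69 -111.35   53.  ] len 118.69971628173919 yaw 14.407414455832763
base rect centre [ 506.41 -109.44   24.  ] ((284.7027282714844, 168.21621704101562), (114.0928955078125, 84.17227935791016), 80.53767395019531)
red [315.08 282.17] 12 [ 440.62 -128.34   53.  ] green [303.25 235.42] 12 [554.91 -98.78  53.  ] mid [ 497.76 -113.56   53.  ] len 118.05143687045461 yaw 14.502051215795184
base rect centre [ 497.07 -112.7    24.  ] ((307.9411926269531, 258.7647399902344), (65.484619140625, 45.59669876098633), 75.96376037597656)
jar foot w 2027 ((494.13409423828125, -378.60174560546875), 40.6052360534668)
jar foot top 683 ((491.28289794921875, -380.1321716308594), 38.94356918334961)
jar foot scene 307 ((494.4241027832031, -377.9439697265625), 40.425052642822266)
[ 488.74 -329.55  293.89]
[325 176]
jar foot w 2483 ((494.4273376464844, -378.1755065917969), 39.33586120605469)
jar foot top 587 ((491.6428527832031, -379.93927001953125), 38.97725296020508)
```

Call:
jog_arm(
  series=[
    [[0.006,0.08,0],0,0.1],
    [[0.006,0.17,0],0,0.1],
    [[0.006,0.2,0],0,0.1],
    [[0.006,0.2,0.04],0,0.1],
    [[0.006,0.2,0.1],0,0.1],
    [[0.006,0.2,0.18],0,0.1],
    [[0.006,0.2,0.26],0,0.1],
    [[0.006,0.2,0.33],0,0.1],
    [[0.006,0.2,0.39],0,0.1],
    [[0.006,0.2,0.45],0,0.1],
    [[0.006,0.2,0.51],0,0.1],
    [[0.006,0.2,0.57],0,0.1],
    [[0.006,0.2,0.62],0,0.1],
    [[0.006,0.2,0.66],0,0.1],
    [[0.006,0.2,0.68],0,0.1],
    [[0.006,0.2,0.685],0,0.1],
    [[0.006,0.2,0.685],0,0.1],
    [[0.006,0.2,0.685],0,0.1],
  ],
)

```text
time_s: 24.7
tcp_pos: [494.6, -378.7, 123.1]
ee_rot: [[0.997, 0.078, 0.001], [0.078, -0.997, -0.001], [0.001, 0.001, -1.0]]
wrist_force: [0.4, -0.2, -1.6]
opening: 21.2
grasp_force: 61.3
```

Call:
jog_arm(
  series=[
    [[0,0,0.006],0,0.1],
    [[0,0,0.012],0,0.1],
    [[0,0,0.018],0,0.1],
    [[0,0,0.024],0,0.1],
    [[0,0,0.028],0,0.1],
    [[0,0,0.028],0,0.1],
    [[0,0,0.028],0,0.1],
  ],
)

```text
time_s: 25.28
tcp_pos: [494.3, -378.6, 115.3]
ee_rot: [[0.997, 0.078, -0.0], [0.078, -0.997, 0.0], [-0.0, -0.0, -1.0]]
wrist_force: [-0.4, -0.0, -1.9]
opening: 21.0
grasp_force: 61.3
```

```bash
python3 f.py
```

```text
25.6833 [   0.03   -0.12   -1.13  494.34 -378.59  115.46] sd 0.819587464393969 [-1.37 -1.06 -1.69 -0.41 -2.15 -1.96 -0.9   0.51]
```

Call:
jog_arm(
  series=[
    [[0,0,0.003],0,0.1],
    [[0,0,0.006],0,0.1],
    [[0,0,0.008],0,0.1],
    [[0,0,0.008],0,0.1],
    [[0,0,0.008],0,0.1],
  ],
)

```text
time_s: 26.1
tcp_pos: [494.4, -378.6, 113.5]
ee_rot: [[0.997, 0.078, 0.0], [0.078, -0.997, -0.0], [0.0, 0.0, -1.0]]
wrist_force: [-0.9, 0.4, 0.8]
opening: 21.0
grasp_force: 61.5
```

```bash
python3 f.py
```

```text
26.5 [   0.     -0.07    1.22  494.36 -378.6   113.5 ] sd 0.2799378306885032 [0.9  1.21 1.04 0.88 1.79 1.44 1.26 1.25]
```

Call:
jog_arm(
  series=[
    [[0,0,0],0,0.28],
    [[0,0,0],0,0.3],
    [[0,0,0],0,0.32],
    [[0,0,0],0,0.35],
    [[0,0,0],0,0.38],
    [[0,0,0],0,0.42],
    [[0,0,0],0,0.46],
    [[0,0,0],0,0.5],
    [[0,0,0],0,0.55],
    [[0,0,0],0,0.6],
    [[0,0,0],0,0.65],
    [[0,0,0],0,0.7],
    [[0,0,0],0,0.75],
    [[0,0,0],0,0.8],
    [[0,0,0],0,0.85],
    [[0,0,0],0,0.9],
    [[0,0,0],0,0.95],
    [[0,0,0],0,1],
    [[0,0,0],0,1],
    [[0,0,0],0,1],
  ],
)

```text
time_s: 28.17
tcp_pos: [494.3, -378.6, 113.4]
ee_rot: [[0.997, 0.078, -0.0], [0.078, -0.997, 0.0], [-0.0, -0.0, -1.0]]
wrist_force: [0.0, 0.4, -0.0]
opening: 84.8
grasp_force: 0.0
```

```bash
python3 - <<'E'
from h import *
o=robot.get_obs();print(o["opening"],o["wrist_force"])
from contextlib import redirect_stdout
im=get_image("wrist");cv2.imwrite("pics/w7.png",im[:,:,::-1])
b=im[:,:,2].astype(int);r=im[:,:,0].astype(int);m=((b-r>30)*255).astype(np.uint8)
n,l,st,ce=cv2.connectedComponentsWithStats(m)
for i in range(1,n):
    if st[i][4]>150:print(st[i],ce[i])
E
```

```text
84.83055631112339 [ 0.05  0.45 -0.02]
[   0  137   57  146 4421] [ 19.32 229.51]
[ 263  246   52   92 3774] [288.56 289.65]
```

Call:
jog_arm(
  series=[
    [[0,0,-0.01],0,1],
    [[0,0,-0.04],0,1],
    [[0,0,-0.1],0,1],
    [[0,0,-0.18],0,1],
    [[0,0,-0.28],0,1],
    [[0,0,-0.4],0,1],
    [[0,0,-0.52],0,1],
    [[0,0,-0.64],0,1],
    [[0,0,-0.7],0,1],
    [[0,0,-0.7],0,1],
    [[0,0,-0.7],0,1],
    [[0,0,-0.7],0,1],
  ],
)

```text
time_s: 29.22
tcp_pos: [494.1, -378.4, 287.8]
ee_rot: [[0.997, 0.078, -0.001], [0.078, -0.997, 0.001], [-0.001, -0.001, -1.0]]
wrist_force: [0.1, 0.4, -0.7]
opening: 85.5
grasp_force: 0.0
```

```bash
python3 - <<'E'
from h import *
o=robot.get_obs();print(o["tcp_pos"],o["wrist_force"])
for n in("wrist","scene","top"):
    im=get_image(n);cv2.imwrite(f"pics/{n}8.png",im[:,:,::-1])
    r,b=im[:,:,0].astype(int),im[:,:,2].astype(int);m=((b-r>30)*255).astype(np.uint8)
    k,l,st,ce=cv2.connectedComponentsWithStats(m);print(n)
    for i in range(1,k):
        if st[i][4]>40:print(st[i],ce[i])
T=get_calibration("top");S=get_calibration("scene")
print("upright handle would be at scene",proj(S,[[493,-379,84],[493,-379,146]]),"top",proj(T,[[493,-379,84],[493,-379,146]]))
E
```

```text
[ 494.14 -378.42  287.82] [ 0.1   0.44 -0.7 ]
wrist
[534   0  26  46 936] [546.17  23.57]
[  14   82  133  143 4724] [100.75 144.66]
[  41  118   43   88 1109] [ 61.73 160.64]
[278 185  22  26 414] [288.7 197.2]
scene
[ 476   48   68   79 3157] [507.73  85.39]
[209 127   8  18 108] [212.39 135.61]
[ 47 144  68  55 539] [ 77.91 175.19]
[331 161  17  33 381] [338.47 176.72]
[280 177  16  22 107] [287.62 187.42]
[174 180  10  10  83] [178.8  184.25]
[258 187  59  39 730] [287.88 210.14]
[345 193 108  44 563] [401.98 216.34]
[241 224   7   8  43] [244.16 227.35]
[238 236   9   9  61] [241.84 240.11]
[258 236   7   9  48] [261.08 239.85]
[ 532  246   28   70 1116] [549.37 272.6 ]
[256 249   9   9  64] [259.56 253.2 ]
[275 249   9   9  54] [279.28 252.91]
top
[ 272    0   96   47 1159] [319.38  28.25]
[178   6  51  39 647] [201.66  27.14]
[245   7  22  26 151] [255.6   18.75]
[400   7  71  41 584] [441.36  32.38]
[44 10 17 20 81] [50.73 19.95]
[358  10  15  12  57] [365.39  15.35]
[ 56  14  51  30 333] [76.53 30.41]
[104  14  20   9  49] [113.22  18.96]
[132  21  28  24 168] [145.04  32.95
[... 285 characters left out ...]
56.86  41.33]
[461  39  22  10  66] [472.02  44.09]
[492 134  68  62 683] [522.46 175.34]
[269 156   8   8  51] [272.33 159.35]
[379 158  13  13 121] [384.98 164.22]
[293 160   8   8  50] [296.14 163.3 ]
[254 167   8   8  52] [257.85 170.63]
[278 171   8   8  52] [281.85 174.63]
[302 175   8   8  52] [305.85 178.63]
[ 92 190 107  12 533] [145.86 195.48]
[ 279  222   59   73 1010] [306.48 256.49]
[   0  238   67  105 3601] [ 30.5  297.39]
[302 239  16  41 243] [309.17 258.78]
[234 246   7  15  56] [236.77 252.8 ]
[242 248  10  15 101] [245.9  255.28]
[  0 262   8  12  63] [  3.14 267.59]
upright handle would be at scene [[213.76 145.54]
 [211.53 126.87]] top [[420.91 261.95]
 [430.7  262.55]]
```

Call:
jog_arm(
  series=[
    [[0,0,-0.05],0,1],
    [[0,0,-0.1],0,1],
    [[0,0,-0.1],0,1],
    [[0,0,-0.1],0,1],
    [[0,0,-0.1],0,1],
    [[0,0,-0.1],0,1],
    [[0,0,-0.1],0,1],
    [[0,0,-0.1],0,1],
    [[0,0,-0.1],0,1],
    [[0,0,-0.1],0,1],
    [[0,0,-0.1],0,1],
    [[0,0,-0.1],0,1],
    [[0,0,-0.1],0,1],
    [[0,0,-0.1],0,1],
    [[0,0,-0.1],0,1],
    [[0,0,-0.1],0,1],
  ],
)

```text
time_s: 30.7
tcp_pos: [494.3, -378.6, 313.4]
ee_rot: [[0.997, 0.078, -0.0], [0.078, -0.997, 0.0], [-0.0, -0.0, -1.0]]
wrist_force: [-0.5, 0.4, 0.1]
opening: 85.3
grasp_force: 0.0
```

```bash
python3 - <<'E'
from h import *
im=get_image("scene").astype(int);a=cv2.imread("pics/scene0.png")[:,:,::-1].astype(int)
r,g,b=im[:,:,0],im[:,:,1],im[:,:,2]
m=(b-r>30)[110:185,190:245];p=np.argwhere(m);print("handle",p.mean(0)[::-1]+[190,110],p.min(0)[::-1]+[190,110],p.max(0)[::-1]+[190,110])
for I in(a,im):
    q=np.argwhere(((I[:,:,0]-I[:,:,2])>60)[190:270,410:460]);print("orange",q.mean(0)[::-1]+[410,190],len(q))
    q=np.argwhere(((I[:,:,0]-I[:,:,1])>15)[130:185,190:245]);print("jar",q.mean(0)[::-1]+[190,130],len(q))
E
```

```text
handle [212.38 135.57] [209 127] [216 144]
orange [435.58 219.74] 43
jar [216.22 168.53] 307
orange [435.33 220.29] 42
jar [216.08 170.02] 232
```

The wand is standing still and upright in the jar. The scraper and jar have not moved.

```bash
python3 -c "from cell import robot;print(robot.job_done())"
```

```text
the job is handed in; nothing more can be done
None
```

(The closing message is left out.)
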